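# Pull the power module from an opened instrument and hold it up level

### The arm

A 6-joint arm with a two-finger parallel gripper is mounted at the origin on the work surface. World frame = base frame: x ahead of the robot, y to its left, z up, the work surface at z = 0. Lengths are in m, angles in degrees, forces in N, time in s.
With the tool pointing down it reaches from about 0.35 to 0.875 m from the base axis. Payload 4.2 kg.
Tool frame: the origin (TCP) lies midway between the tips of the shut fingers; the grasp point (between the pads) lies 19 mm behind it (r.pinch_z is the distance from the TCP to the grasp point, in m); z points along the fingers, y is the line along which they close (so a half turn about z gives the same grasp; the last joint's range is limited). The gripper opens to 87 mm and grips with 3 to 60 N. Pads are 19 mm wide; open, the fingers measure 117 mm over their backs; the gripper's body (75 mm by 190 mm) begins 51 mm behind the grasp point.
Start: joints at [81.509, 22.042, 0.453, 0, -68.411, -14.817], TCP at [0.247, 0.574, 0.189] pointing down, gripper open.
Joint ranges: [-179.83, 179.83], [-69.29, 118.12], [-61.27, 80.66], [-181.25, 117.63], [-171.15, -9.14], [-177.46, 177.46]. Speed limits (degrees/s): [159.86, 159.86, 180, 180, 180, 180].

### API

Orientations are given as a 3x3 rotation matrix whose columns are the frame's x, y, z axes.
In Python, from station import r, imaging, models gives the robot as it stands. The module is installed in compiled form; this text tells all that it offers.
- The arm moves only by the tool apply_moves, never from a script. Its argument "moves" is a list of rows, each a list of 2 entries, a list of its own where there are three numbers: the shift along the tool's x, y, z in m, then the turn about the tool's z in degrees. A call has 1 to 5 rows; each row shifts and turns the commanded pose from where the row before left it, along the tool's axes as they then stand; what a row does not reach is not made up. A row lasts 1/12 s, in which the tool goes at most 41.7 mm and 7.16 degrees, less where a joint would pass 70% of its speed; a pose out of reach is approached as far as the arm can. A call is refused whole if a number of a shift passes 0.0417 or a number of a turn 7.16, either way. A call with a gripper value outside its range is refused whole. "hand" is the finger opening in m, from 0 to 0.087, set as the call begins (left out, the last holds). The fingers move at their own pace and stop on an object; the grip force is fixed at half the most. Time passes only in rows, so rows that do not move let the fingers close. It gives the time, the measured TCP pose, the force, the opening and the grip force at its end, in the units of the state.
- r.sense(): the state, without advancing time (a new reading comes with each control period).
- imaging.capture(name): name is "side" or "top"; returns a dict with "frame" (420x560x3 uint8, blue, green, red), "intrinsics" (3x3 intrinsics, pixels), "dist" ([k1, k2, p1, p2, k3] as OpenCV has them; the pictures are not rectified), "eye" and "orientation" of the camera in the world. Camera axes: x right, y down, z forward; pixel columns grow to the right and rows downward; lengths in m; the calibration is good to about 2 mm. A picture is of the moment at which its call begins. There is no depth.
- r.finish_job(): hands the job in; it is judged then, once.
Trained networks look in a picture, given as the dict that the camera call returned (one of the last four; its "shot" number tells which), for a name from the list of things; names that differ only in an ending like _2 or _b are one class to them, and where a whole thing is asked for, a point or a joint stands for the part that bears it (a point fixed in the world has none). Each returns a list of dicts, best first, with "confidence" (0 to 1); they miss things now and then, are a little off and sometimes report something else, mostly with a low value. They report only what shows in the picture. A call takes as long as a camera call. They do not tell look-alikes from the thing itself.
- models.cut_out(picture, target): "region" (420x560 bool, what is visible of it) and "extent" ([left, top, width, height] as shares, 0 to 1, of the picture: columns of its width, rows of its height, round what is visible of it).
- models.place_of(picture, target): "at" ([column, row] as shares, 0 to 1, of the picture: columns of its width, rows of its height: a listed point, or the origin of a listed thing).
The state is a dict: "time_s": time; "joints": joint angles; "joint_velocities": joint speeds; "effort": joint torques, N m; "tcp_pos": TCP position; "ee_rot": TCP orientation; "wrist_force": force on the tool from outside, world axes, zero at the start; "moment": the same for the moment, N m; "gripper_width": opening from 0.0 (shut) to 1.0 (fully open); "gripper_force": force on a finger pad.
Only numpy, scipy, OpenCV 4.12 (cv2) and the standard library are available. Lean on these libraries where they do the work, as an engineer would, in place of code of your own. Each camera call takes 0.05 s, during which the arm holds its last target. There are 200 camera calls.

### The job

Slide the latch in the opened instrument chassis all the way back so that the power module is free. Then take the module by its handle, lift it straight up until it is about 10 cm above where it sat, and finish while still holding it there in the air, steady and level; do not let it tip on the way, and do not disturb the meter, the mug or the parts tray.

Things in the scene. Friction and masses are not known exactly. Their poses are not given: they have to be found in the camera images.
- chassis: Opened instrument chassis, a low grey sheet-metal tray fixed to the bench, 200 (its x) x 310 (its y) mm with walls 45 mm high. Origin: centre of its underside, on the bench top; z up. The module sits in a bay in it, with the module's axes parallel to the chassis axes; the latch lies at the +y end of the bay.
- bay (a point): Fixed point of the chassis, 12 mm above the bench, at chassis (0, -30) mm: where the origin of the seated module lies. The module stands on two rails between black guides, with about 2 mm of play sideways; the guides rise 25 mm above the bench.
- module: Power module, loose, 0.5 to 0.75 kg: green board 90 (x) x 160 (y) x 4 mm carrying a dark steel and copper transformer towards +y (the latch side, heavy), a heat sink towards -y, and over them, along y, an aluminium handle bar 130 long, 12 wide, 14 mm high on two end posts. Origin: centre of the board's underside, z up; bar's middle at z 73 mm; free under the bar down to z 40 mm.
- balance (a point): Middle of the handle bar's cross-section straight over the module's centre of mass (grip here to keep it level): 17 mm from the bar's mid-length towards the transformer, 73 mm above the module's origin. The posts are 59 mm either side of the bar's mid-length, each 8 mm thick along the bar.
- latch_tab (a point): Grip point on the latch's upright steel tab, 12 mm below its top, about 60 mm above the bench; moves with the latch. The tab is 22 mm wide (chassis x), 10 mm thick (chassis y), 50 mm tall, free on both x sides for fingers. From its foot a flat tongue reaches towards the module and lies 1.5 mm over the end of the board.
- latch (a joint): Travel of the latch (m), growing as it slides along chassis +y, away from the module: 0 fully over the board, board free above about 0.012, 0.040 fully back at its stop. It moves against about 2 N of friction and stays where it is left.
- meter: Bystander: yellow hand-held meter lying on the bench, 85 x 170 x 38 mm. Origin: centre of its underside.
- mug: Bystander: white mug, 80 mm wide, 90 mm high. Origin: centre of its underside.
- tray: Bystander: black open parts tray, 80 x 110 x 25 mm. Origin: centre of its underside.
Not all that is in view belongs to the job. Leave any blue or turquoise look-alike of the module alone.

How it is judged:
By the outcome, as a careful person would: the job done as asked, in the order asked, and still so for the second after the job is handed in, while the arm keeps its last pose, push and grip.
It also fails if it takes over 40 s, if anything falls off the work surface, if the arm or the gripper's body presses on something with over 40 N, if the wrist force passes 120 N, or if a joint passes its speed limit or range.

## Working session

There is one attempt and no reset: what is moved stays moved. The work goes in short steps, Python scripts to look and compute and a tool call to move; the robot and the scene stay as the last step left them, time stands still between calls to the robot, and variables do not carry over. Pictures are saved under pics/ and viewed, at most 10 in all, crops included, and the job is handed in when it is done.

Besides the shell and the picture viewer there is one more tool, called after "Call:" by a JSON object that holds its "method" and its "body", one argument or row to a line. apply_moves: Moves the arm, as the interface text tells. Its arguments: {"type":"object","properties":{"moves":{"type":"array"},"hand":{"type":"number"}},"required":["moves"]}

```bash
mkdir -p pics; cat > h.py <<'E'
import numpy as np, cv2
from station import r, imaging, models
def px(pic,at): return np.array([at[0]*560,at[1]*420])
def ray(pic,p):
    K=np.array(pic['intrinsics'],float);d=np.array(pic['dist'],float)
    u=cv2.undistortPoints(np.array([[p]],float),K,d)[0,0]
    v=np.array(pic['orientation'])@np.array([u[0],u[1],1]);return np.array(pic['eye'],float),v/np.linalg.norm(v)
def tri(rs):
    A=np.zeros((3,3));b=np.zeros(3)
    for e,v in rs:
        M=np.eye(3)-np.outer(v,v);A+=M;b+=M@e
    x=np.linalg.solve(A,b);return x,[round(float(1e3*np.linalg.norm((np.eye(3)-np.outer(v,v))@(x-e))),1) for e,v in rs]
def proj(pic,P):
    R=np.array(pic['orientation']).T;t=-R@np.array(pic['eye'])
    return cv2.projectPoints(np.array(P,float).reshape(-1,3),cv2.Rodrigues(R)[0],t,np.array(pic['intrinsics'],float),np.array(pic['dist'],float))[0][:,0]
E
cat > a.py <<'E'
from h import *
np.set_printoptions(precision=4,suppress=True)
s=r.sense();print(s['time_s'],s['tcp_pos'],s['ee_rot'],r.pinch_z)
P={n:imaging.capture(n) for n in('side','top')}
for n in P: cv2.imwrite(f'pics/{n}0.png',P[n]['frame']);print(n,P[n]['eye'],P[n]['orientation'])
for t in['chassis','bay','module','balance','latch_tab','meter','mug','tray']:
    R={n:models.place_of(P[n],t) for n in P}
    for n in P: print(t,n,[(px(0,d['at']).round(1),round(d['confidence'],2)) for d in R[n]])
    for a in R['side'][:2]:
        for b in R['top'][:2]: print('   ',*tri([ray(P['side'],px(0,a['at'])),ray(P['top'],px(0,b['at']))]))
E
python3 a.py
```

```text
0.0 [0.247  0.5734 0.1876] [[ 0.9183 -0.3959 -0.0008]
 [-0.3959 -0.9183 -0.002 ]
 [ 0.0001  0.0022 -1.    ]] 0.0187
side [ 0.2406 -0.5674  0.7267] [[ 0.8813 -0.3366  0.3318]
 [-0.4724 -0.6036  0.6423]
 [-0.016  -0.7228 -0.6909]]
top [0.5235 0.0759 1.1545] [[-0.0247 -0.9984  0.0504]
 [-0.9997  0.0245 -0.0048]
 [ 0.0035 -0.0505 -0.9987]]
chassis side [(array([275. , 218.8]), 0.57)]
chassis top []
bay side [(array([282.7, 217.8]), 0.89)]
bay top [(array([276.9, 213. ]), 0.69)]
    [0.5739 0.0733 0.009 ] [7.2, 7.2]
module side [(array([344.2, 184.1]), 0.97), (array([409.3, 267.4]), 0.91), (array([179.3, 236.1]), 0.9), (array([279.2, 218.2]), 0.63), (array([228.3, 313.5]), 0.6)]
module top [(array([346. , 287.4]), 0.92), (array([282.9, 212.3]), 0.71), (array([263.9, 133.8]), 0.61), (array([376.8, 139.9]), 0.61), (array([253.3, 300.3]), 0.57)]
    [ 0.4756 -0.1266  0.3257] [100.4, 100.4]
    [0.6238 0.0145 0.1521] [76.4, 76.4]
    [ 0.4833 -0.2049  0.2468] [161.5, 161.5]
    [ 0.6688 -0.0732 -0.0119] [165.0, 165.0]
balance side [(array([175.7, 220.5]), 0.94), (array([353.6, 165.9]), 0.7), 
[... 298 characters left out ...]
2.1]
    [0.3245 0.1322 0.07  ] [0.7, 0.7]
    [0.6286 0.0159 0.2044] [88.7, 88.7]
    [ 0.4941 -0.0115  0.3337] [175.9, 175.9]
latch_tab side [(array([252.1, 179.2]), 0.48), (array([282.2, 220.3]), 0.38)]
latch_tab top [(array([242.6, 213.8]), 0.56)]
    [0.5564 0.1728 0.0754] [9.3, 9.3]
    [ 0.5979  0.1699 -0.0963] [29.9, 29.9]
meter side [(array([333.5, 291.2]), 0.79)]
meter top [(array([363.7, 214.3]), 0.82)]
    [ 0.5639 -0.1771  0.0051] [7.1, 7.1]
mug side [(array([256.2, 151.1]), 0.83)]
mug top [(array([176.2, 193.2]), 0.63)]
    [0.6365 0.3583 0.022 ] [6.9, 6.9]
tray side [(array([214.6, 178.8]), 0.8)]
tray top [(array([189.2, 244.5]), 0.94)]
    [ 0.487   0.3314 -0.0089] [4.3, 4.3]
```

View pics/side0.png

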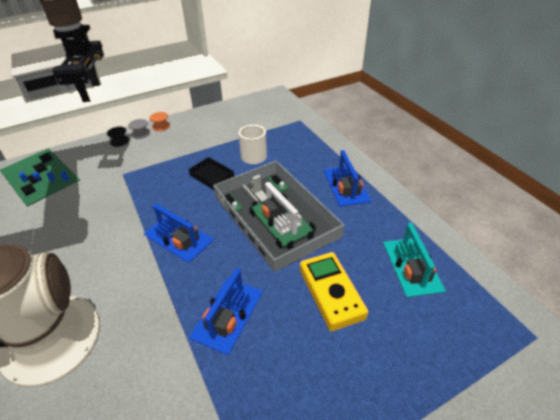

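View pics/top0.png

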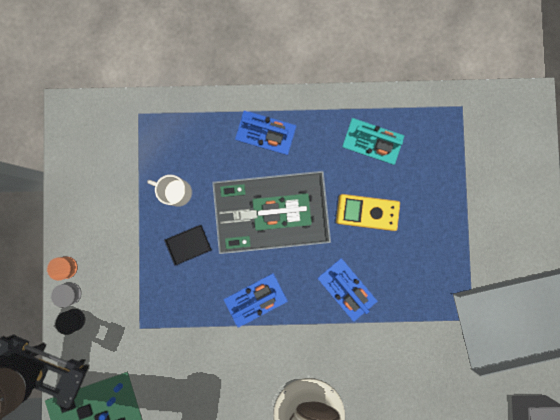

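The side view shows the real module (green board, grey handle) in the chassis around (275,212), with the latch tab near (258,185). In the top view the chassis spans (214–328, 172–252), with the tab around (245,214). The four other module shapes are blue or turquoise look-alikes. I'll enlarge both to refine.

```bash
python3 - <<'E'
import cv2
a=cv2.imread('pics/side0.png')[155:270,208:350];cv2.imwrite('pics/sc.png',cv2.resize(a,None,fx=5,fy=5,interpolation=cv2.INTER_CUBIC))
a=cv2.imread('pics/top0.png')[165:260,205:338];cv2.imwrite('pics/tc.png',cv2.resize(a,None,fx=6,fy=6,interpolation=cv2.INTER_CUBIC))
E
```

```text
(no output)
```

View pics/sc.png

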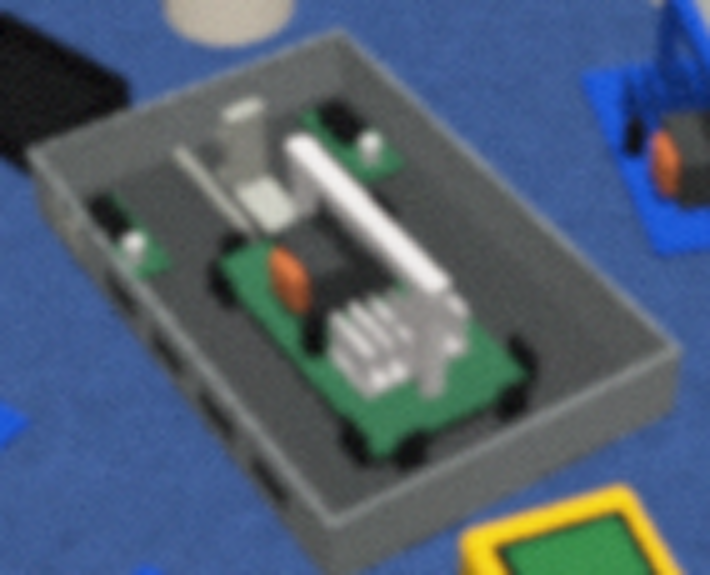

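View pics/tc.png

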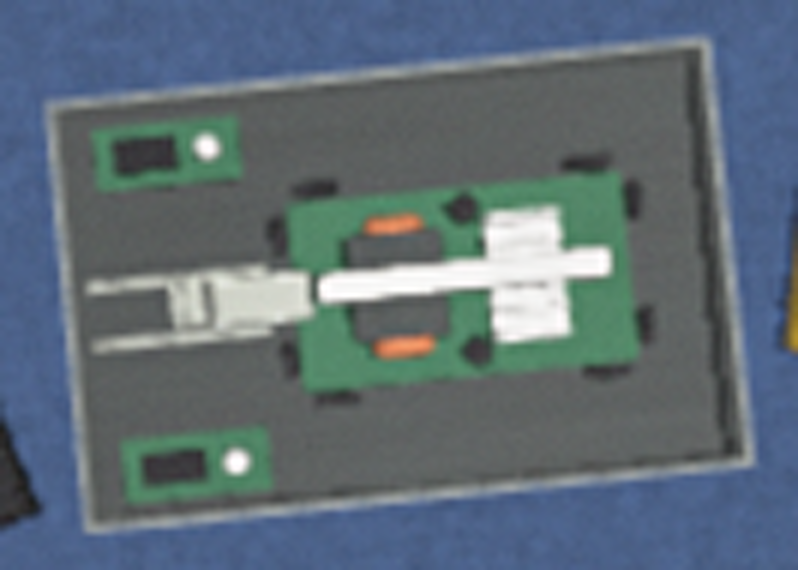

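The crops show the rim corners, bar ends and tab clearly. I'll triangulate these and fit the chassis pose.

```bash
cat > fit.py <<'E'
from h import *
import json
from scipy.optimize import least_squares
np.set_printoptions(precision=4,suppress=True)
P={n:imaging.capture(n) for n in('side','top')}
S=lambda u,v:np.array([u/5+208-.4,v/5+155-.4]); T=lambda u,v:np.array([u/6+205-.42,v/6+165-.42])
obs={'++':(S(343,32),T(47,103)),'+-':(S(682,352),T(710,38)),'--':(S(330,520),T(754,465)),'-+':(S(30,150),T(88,532)),
'bar+':(S(300,145),T(321,287)),'bar-':(S(438,288),T(611,263)),'tab':(S(243,108),T(190,304))}
for k,(s,t) in obs.items(): print(k,*tri([ray(P['side'],s),ray(P['top'],t)]))
C={'++':(.1,.155,.045),'+-':(.1,-.155,.045),'--':(-.1,-.155,.045),'-+':(-.1,.155,.045)}
B={'bar+':(0,.035,.092),'bar-':(0,-.095,.092)}
def tf(p,c): a=p[2];return np.array([p[0]+np.cos(a)*c[0]-np.sin(a)*c[1],p[1]+np.sin(a)*c[0]+np.cos(a)*c[1],p[3]+c[2]])
def f(p,D): return np.concatenate([proj(P[n],tf(p,c))[0]-obs[k][i] for k,c in D.items() for i,n in enumerate(('side','top'))])
for D in(C,B,{**C,**B}):
    o=least_squares(f,[.57,.1,0,0],args=(D,));p=o.x
    print('fit',p,np.degrees(p[2]),'res px\n',o.fun.reshape(-1,4).round(1))
    print(' balance',tf(p,(0,-.013,.085)),'tab',)
def g(y):return np.concatenate([proj(P[n],tf(p,(0,y[0],y[1])))[0]-obs['tab'][i] for i,n in enumerate(('side','top'))])
o=least_squares(g,[.1,.07]);print('tab chassis y,z',o.x,o.fun,tf(p,(0,o.x[0],o.x[1])))
E
python3 fit.py
```

```text
++ [0.6586 0.254  0.0437] [0.9, 0.9]
+- [ 0.6807 -0.0551  0.0449] [0.1, 0.1]
-- [ 0.4821 -0.0687  0.0502] [0.2, 0.2]
-+ [0.4594 0.2378 0.0483] [0.6, 0.6]
bar+ [0.5677 0.1264 0.0885] [0.6, 0.6]
bar- [ 0.5746 -0.0024  0.0933] [0.2, 0.2]
tab [0.5628 0.1862 0.0725] [1.3, 1.3]
fit [0.5702 0.0923 0.0717 0.0014] 4.106366572112332 res px
 [[-0.2 -0.8 -0.1 -0.5]
 [ 0.1 -0.5  0.1 -0.2]
 [-0.1  1.4  0.1  0.1]
 [-0.4  0.2 -0.5 -0.2]]
 balance [0.5712 0.0794 0.0864] tab
fit [ 0.5695  0.092   0.0588 -0.0011] 3.3664089377416158 res px
 [[-0.5 -0.8 -0.1 -0.1]
 [ 0.2  0.8  0.1 -0.2]]
 balance [0.5702 0.079  0.0839] tab
fit [0.5698 0.0922 0.0705 0.0005] 4.0419593797975875 res px
 [[-0.3 -0.4  0.1 -0.4]
 [-0.  -0.   0.1 -0. ]
 [-0.3  1.8  0.1  0.3]
 [-0.4  0.4 -0.5 -0.2]
 [-0.5 -1.3 -0.2 -0.1]
 [ 0.7  0.   0.  -0.8]]
 balance [0.5708 0.0793 0.0855] tab
tab chassis y,z [0.0944 0.0717] [-0.3822  0.0375  0.118  -0.5907] [0.5632 0.1864 0.0722]
```

Call:
{"method": "apply_moves", "body": {
  "moves": [
    [[0, 0, 0], 7],
    [[0, 0, 0], 7],
    [[0, 0, 0], 7],
    [[0, 0, 0], 7],
    [[0, 0, 0], 7]
  ],
  "hand": 0.05
}}

```text
time_s: 1.42
tcp_pos: [0.2473, 0.574, 0.1887]
ee_rot: [[0.52, -0.854, 0.0], [-0.854, -0.52, 0.0], [0.0, -0.0, -1.0]]
wrist_force: [0.7, 0.7, -0.8]
gripper_width: 0.704
gripper_force: 0.0
```

Call:
{"method": "apply_moves", "body": {
  "moves": [
    [[0, 0, 0], 6.9],
    [[0, 0, 0], 6.9],
    [[0, 0, 0], 6.9],
    [[0, 0, 0], 6.9],
    [[0, 0, 0], 0]
  ]
}}

```text
time_s: 1.83
tcp_pos: [0.2473, 0.574, 0.1886]
ee_rot: [[0.069, -0.998, -0.0], [-0.998, -0.069, 0.0], [-0.0, 0.0, -1.0]]
wrist_force: [-0.5, -0.4, 0.1]
gripper_width: 0.577
gripper_force: 0.0
```

Call:
{"method": "apply_moves", "body": {
  "moves": [
    [[0.029, -0.0205, 0], 0],
    [[0.029, -0.0205, 0], 0],
    [[0.029, -0.0205, 0], 0],
    [[0.029, -0.0205, 0], 0],
    [[0.029, -0.0205, 0], 0]
  ]
}}

```text
time_s: 2.25
tcp_pos: [0.3606, 0.4354, 0.1888]
ee_rot: [[0.076, -0.997, 0.0], [-0.997, -0.076, 0.0], [-0.0, -0.0, -1.0]]
wrist_force: [0.7, -0.1, -0.8]
gripper_width: 0.573
gripper_force: 0.0
```

Call:
{"method": "apply_moves", "body": {
  "moves": [
    [[0.029, -0.0205, 0], 0],
    [[0.029, -0.0205, 0], 0],
    [[0.029, -0.0205, 0], 0],
    [[0.029, -0.0205, 0], 0],
    [[0.029, -0.0205, 0], 0]
  ]
}}

```text
time_s: 2.67
tcp_pos: [0.4733, 0.2979, 0.189]
ee_rot: [[0.075, -0.997, 0.0], [-0.997, -0.075, 0.0], [-0.0, -0.0, -1.0]]
wrist_force: [-0.2, 1.5, 0.1]
gripper_width: 0.578
gripper_force: 0.0
```

Call:
{"method": "apply_moves", "body": {
  "moves": [
    [[0.029, -0.0205, 0], 0],
    [[0.029, -0.0205, 0], 0],
    [[0.029, -0.0205, 0], 0],
    [[0.029, -0.0205, 0], 0],
    [[0, 0, 0], 0]
  ]
}}

```text
time_s: 3.08
tcp_pos: [0.5654, 0.1852, 0.1884]
ee_rot: [[0.069, -0.998, 0.001], [-0.998, -0.069, -0.001], [0.001, -0.0, -1.0]]
wrist_force: [0.3, 0.6, 0.3]
gripper_width: 0.579
gripper_force: 0.0
```

```bash
cat > d.py <<'E'
from h import *
import sys
np.set_printoptions(precision=4,suppress=True)
def st(target=None,yaw=None):
    s=r.sense();R=np.array(s['ee_rot']);p=np.array(s['tcp_pos'])
    print(s['time_s'],p,'yaw y',np.degrees(np.arctan2(R[1,1],R[0,1])),'z',R[:,2],'F',s['wrist_force'],'w',s['gripper_width'],'gf',s['gripper_force'],'M',s['moment'])
    if target: print('shift to target (grasp pt):',R.T@(np.array(target)-(p-r.pinch_z*R[:,2])))
if __name__=='__main__': st([float(x) for x in sys.argv[1:4]] or None)
E
python3 d.py .563 .1864 .060
```

```text
3.0833 [0.5654 0.1852 0.1884] yaw y -176.03315036213385 z [ 0.0006 -0.0012 -1.    ] F [0.3076 0.6326 0.3258] w 0.5789781028586435 gf 0.0 M [ 0.1553 -0.0786  0.0423]
shift to target (grasp pt): [-0.0015  0.0023  0.1471]
```

Call:
{"method": "apply_moves", "body": {
  "moves": [
    [[-0.0015, 0.0025, 0.03], 0],
    [[0, 0, 0.03], 0],
    [[0, 0, 0.025], 0],
    [[0, 0, 0.02], 0],
    [[0, 0, 0], 0]
  ]
}}

```text
time_s: 3.5
tcp_pos: [0.5567, 0.1893, 0.079]
ee_rot: [[0.073, -0.997, -0.009], [-0.997, -0.073, -0.004], [0.004, 0.009, -1.0]]
wrist_force: [-0.7, 0.7, -0.4]
gripper_width: 0.572
gripper_force: 0.0
```

```bash
python3 - <<'E'
from d import *
st([.563,.1864,.06])
a=imaging.capture('side')['frame'][125:240,208:350];b=imaging.capture('top')['frame'][165:260,205:338]
a=cv2.resize(a,(430,348),interpolation=2);b=cv2.resize(b,(370,264),interpolation=2)
o=np.zeros((348,800,3),np.uint8);o[:,:430]=a;o[:264,430:]=b;cv2.imwrite('pics/p1.png',o)
E
```

```text
3.5 [0.5567 0.1893 0.079 ] yaw y -175.81254896476165 z [-0.0085 -0.0042 -1.    ] F [-0.695   0.6626 -0.4208] w 0.572429530479957 gf 0.0 M [0.0895 0.0777 0.0133]
shift to target (grasp pt): [ 0.0033 -0.0063  0.0377]
```

View pics/p1.png

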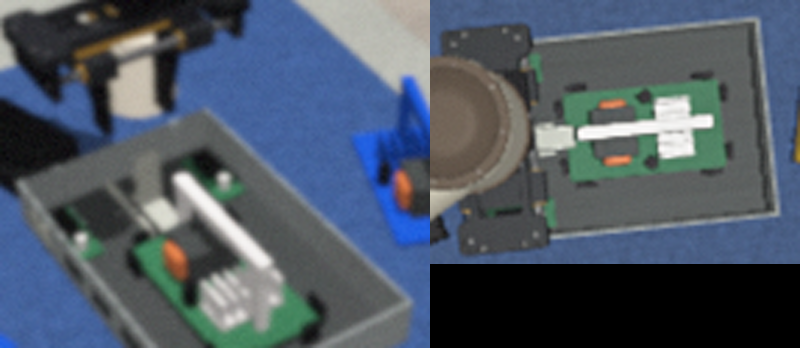

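```bash
python3 - <<'E'
from d import *
st([.563,.1864,.06])
for n in('side','top'):
    P=imaging.capture(n);p=np.array(r.sense()['tcp_pos']);q=proj(P,[p,(.563,.1864,.0722)]);print(n,q)
    if n=='side':print('crop',(q-[208,125])*3.03)
st([.563,.1864,.06])
E
```

```text
3.6 [0.56   0.1909 0.0837] yaw y -175.77411553343015 z [-0.0004 -0.001  -1.    ] F [-0.0782 -0.0008  0.6255] w 0.5758760844857214 gf 0.0 M [ 0.1218 -0.0623 -0.0295]
shift to target (grasp pt): [ 0.0047 -0.0027  0.0424]
side [[253.9463 171.7266]
 [255.7589 176.2686]]
crop [[139.2171 141.5817]
 [144.7094 155.3439]]
top [[233.935  215.2914]
 [236.3796 214.7263]]
3.7 [0.5612 0.1916 0.0855] yaw y -175.81111416409428 z [ 0.0031  0.0014 -1.    ] F [-0.468   0.312   0.8383] w 0.5735533938747122 gf 0.0 M [ 0.0674 -0.0988 -0.0012]
shift to target (grasp pt): [ 0.0054 -0.0014  0.0442]
```

Call:
{"method": "apply_moves", "body": {
  "moves": [
    [[0, 0, 0], 0],
    [[0, 0, 0], 0]
  ]
}}

```text
time_s: 3.87
tcp_pos: [0.5607, 0.1914, 0.0853]
ee_rot: [[0.072, -0.997, 0.003], [-0.997, -0.072, 0.002], [-0.001, -0.003, -1.0]]
wrist_force: [0.4, -0.2, -0.4]
gripper_width: 0.575
gripper_force: 0.0
```

```bash
python3 d.py .563 .1864 .060
```

```text
3.8667 [0.5607 0.1914 0.0853] yaw y -175.86946430942447 z [ 0.0026  0.0016 -1.    ] F [ 0.3846 -0.2059 -0.3899] w 0.5754879072809936 gf 0.0 M [ 0.0457 -0.0742  0.041 ]
shift to target (grasp pt): [ 0.0052 -0.0018  0.044 ]
```

Call:
{"method": "apply_moves", "body": {
  "moves": [
    [[0.005, -0.002, 0.012], 0],
    [[0, 0, 0.012], 0],
    [[0, 0, 0.01], 0],
    [[0, 0, 0.01], 0],
    [[0, 0, 0], 0]
  ]
}}

```text
time_s: 4.28
tcp_pos: [0.5609, 0.1854, 0.0377]
ee_rot: [[0.071, -0.997, -0.003], [-0.997, -0.071, -0.002], [0.001, 0.003, -1.0]]
wrist_force: [-0.5, 0.2, -0.2]
gripper_width: 0.574
gripper_force: 0.0
```

Call:
{"method": "apply_moves", "body": {
  "moves": [
    [[0, 0, 0], 0],
    [[0, 0, 0], 0],
    [[0, 0, 0], 0]
  ]
}}

```text
time_s: 4.53
tcp_pos: [0.5628, 0.1863, 0.0404]
ee_rot: [[0.072, -0.997, 0.001], [-0.997, -0.072, 0.001], [-0.001, -0.001, -1.0]]
wrist_force: [-1.0, -0.4, 0.1]
gripper_width: 0.573
gripper_force: 0.0
```

```bash
python3 - <<'E'
from d import *
st([.563,.1864,.06])
a=imaging.capture('side')['frame'][125:240,208:350]
cv2.imwrite('pics/p2.png',cv2.resize(a,None,fx=4,fy=4,interpolation=2))
E
```

```text
4.5333 [0.5628 0.1863 0.0404] yaw y -175.88957948946722 z [ 0.0013  0.0006 -1.    ] F [-1.022  -0.3567  0.0996] w 0.5734763877708673 gf 0.0 M [ 0.1221 -0.033  -0.0061]
shift to target (grasp pt): [-0.0001 -0.0002 -0.0009]
```

View pics/p2.png

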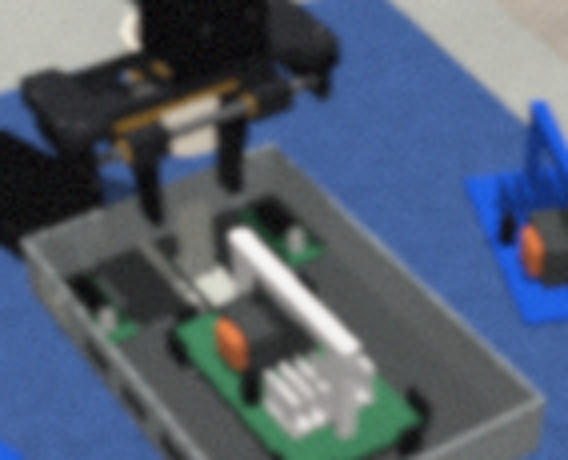

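The fingertips at (155,220) and (232,190) straddle the tab at (195,225). I'll close on it now.

Call:
{"method": "apply_moves", "body": {
  "moves": [
    [[0, 0, 0], 0],
    [[0, 0, 0], 0],
    [[0, 0, 0], 0],
    [[0, 0, 0], 0],
    [[0, 0, 0], 0]
  ],
  "hand": 0.01
}}

```text
time_s: 5.0
tcp_pos: [0.5623, 0.186, 0.0397]
ee_rot: [[0.071, -0.997, 0.0], [-0.997, -0.071, 0.0], [-0.0, -0.0, -1.0]]
wrist_force: [0.1, -0.3, -0.1]
gripper_width: 0.283
gripper_force: 0.0
```

Call:
{"method": "apply_moves", "body": {
  "moves": [
    [[0, 0, 0], 0],
    [[0, 0, 0], 0],
    [[0, 0, 0], 0],
    [[0, 0, 0], 0]
  ]
}}

```text
time_s: 5.33
tcp_pos: [0.5623, 0.1859, 0.0396]
ee_rot: [[0.071, -0.997, -0.0], [-0.997, -0.071, -0.0], [0.0, 0.0, -1.0]]
wrist_force: [-0.1, 0.5, -0.1]
gripper_width: 0.124
gripper_force: 0.0
```

```bash
python3 - <<'E'
from d import *
S=imaging.capture('side');T=imaging.capture('top')
a=cv2.resize(S['frame'][150:230,215:295],(480,480),interpolation=2);b=cv2.resize(T['frame'][180:250,205:258],(318,420),interpolation=2)
o=np.zeros((480,800,3),np.uint8);o[:,:480]=a;o[:420,482:]=b;cv2.imwrite('pics/p3.png',o)
p=np.array(r.sense()['tcp_pos']);print((proj(S,[p])-[215,150])*6,(proj(T,[p])-[205,180])*6)
for P in(S,T): print([(px(0,d['at']).round(1),round(d['confidence'],2)) for d in models.place_of(P,'latch_tab')])
E
```

```text
[[247.5224 215.0441]] [[196.4255 212.3264]]
[(array([256.9, 181.4]), 0.68)]
[(array([237.1, 214.4]), 0.55)]
```

View pics/p3.png

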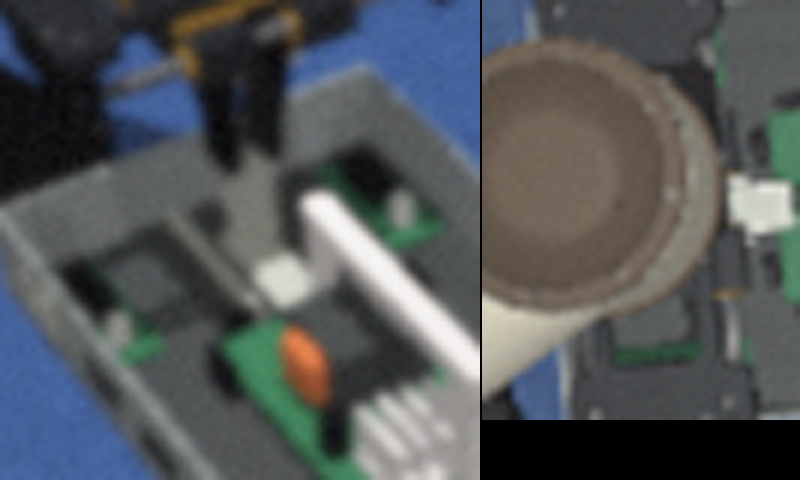

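The fingers closed to 11 mm with no contact, so they missed the tab. Their dark ends at (225,165) and (265,155) sit about 9 px above the projected TCP. I'll compare against the start picture to see where the tips really are.

```bash
python3 - <<'E'
from d import *
S=imaging.capture('side');s0=cv2.imread('pics/side0.png')
p=np.array(r.sense()['tcp_pos'])
def up(im,x,y,w,h,k,pts):
    o=cv2.resize(im[y:y+h,x:x+w],None,fx=k,fy=k,interpolation=2)
    for i,q in enumerate(pts):
        q=(q-[x,y])*k+k/2;cv2.circle(o,(int(q[0]),int(q[1])),2,[(0,0,255),(0,255,255),(255,0,255)][i%3],-1)
    return o
p0=np.array([.247,.5734,.1876]);ty=np.array([-.396,-.918,0])
A=up(s0,20,0,110,130,4.5,proj(S,[p0,p0+.0435*ty,p0-.0435*ty]))[:560,:400]
A=up(s0,20,40,95,75,4,proj(S,[p0,p0+.0435*ty,p0-.0435*ty]))
f=S['frame'];d=np.clip(cv2.absdiff(cv2.GaussianBlur(f,(3,3),0),cv2.GaussianBlur(s0,(3,3),0)).astype(int)*3,0,255).astype(np.uint8)
pts=proj(S,[p])
o=np.zeros((600,800,3),np.uint8)
o[:300,:380]=A;o[300:600,:300]=up(f,230,160,50,50,6,[]);o[300:600,310:610]=up(s0,230,160,50,50,6,pts);o[0:300,400:700]=up(d,230,160,50,50,6,pts)
cv2.imwrite('pics/p4.png',o)
print(tri([ray(S,(256.9,181.4)),ray(imaging.capture('top'),(237.1,214.4))]))
E
```

```text
(array([0.5648, 0.1861, 0.054 ]), [0.3, 0.3])
```

View pics/p4.png

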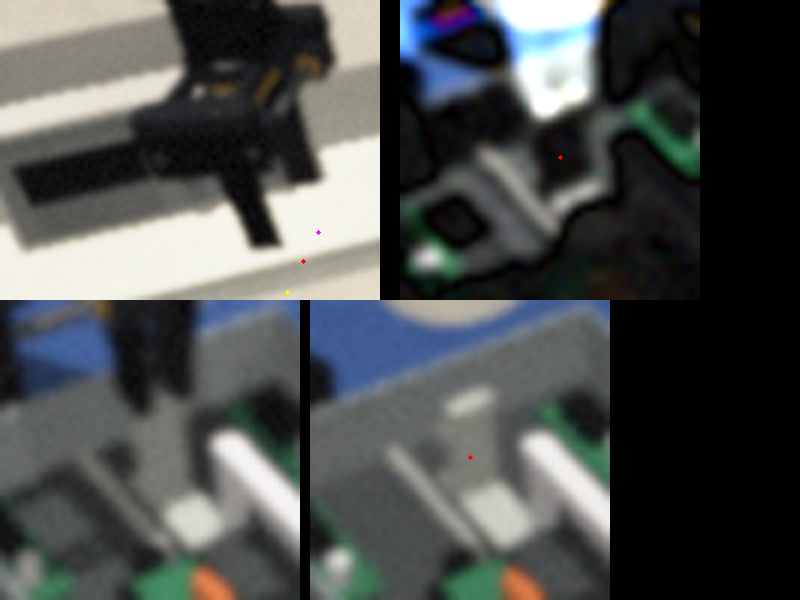

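The open fingertips at (265,245) and (310,180) also sat well above the projected TCP in the start pose. So the real tips are about 30 mm higher than the reported TCP, while the lateral match is good. The fingers are just above the tab, so I'll reopen and go lower in small steps, watching the force.

Call:
{"method": "apply_moves", "body": {
  "moves": [
    [[0, 0, 0], 0],
    [[0, 0, 0], 0],
    [[0, 0, 0], 0],
    [[0, 0, 0], 0],
    [[0, 0, 0], 0]
  ],
  "hand": 0.05
}}

```text
time_s: 6.05
tcp_pos: [0.5623, 0.186, 0.0397]
ee_rot: [[0.071, -0.997, 0.0], [-0.997, -0.071, 0.0], [-0.0, -0.0, -1.0]]
wrist_force: [0.6, 0.2, 0.4]
gripper_width: 0.403
gripper_force: 0.0
```

Call:
{"method": "apply_moves", "body": {
  "moves": [
    [[0, 0, 0], 0],
    [[0, 0, 0], 0],
    [[0, 0, 0.004], 0],
    [[0, 0, 0.004], 0],
    [[0, 0, 0], 0]
  ]
}}

```text
time_s: 6.47
tcp_pos: [0.5615, 0.1856, 0.0305]
ee_rot: [[0.071, -0.997, -0.002], [-0.997, -0.071, -0.001], [0.001, 0.002, -1.0]]
wrist_force: [-0.9, -0.4, 0.1]
gripper_width: 0.574
gripper_force: 0.0
```

Call:
{"method": "apply_moves", "body": {
  "moves": [
    [[0, 0, 0.004], 0],
    [[0, 0, 0.004], 0],
    [[0, 0, 0], 0],
    [[0, 0, 0], 0]
  ]
}}

```text
time_s: 6.8
tcp_pos: [0.562, 0.1858, 0.0232]
ee_rot: [[0.071, -0.997, -0.001], [-0.997, -0.071, -0.001], [0.0, 0.001, -1.0]]
wrist_force: [-0.6, 0.0, -0.1]
gripper_width: 0.574
gripper_force: 0.0
```

```bash
python3 - <<'E'
from d import *
st()
S=imaging.capture('side')
cv2.imwrite('pics/p5.png',cv2.resize(S['frame'][150:220,220:300],None,fx=7,fy=7,interpolation=2))
print((proj(S,[r.sense()['tcp_pos']])-[220,150])*7)
E
```

```text
6.8 [0.562  0.1858 0.0232] yaw y -175.90876176099343 z [-0.0007 -0.0005 -1.    ] F [-0.6177  0.0085 -0.0829] w 0.5736087330358915 gf 0.0 M [ 0.1161 -0.0262  0.0353]
[[256.1147 282.4252]]
```

View pics/p5.png

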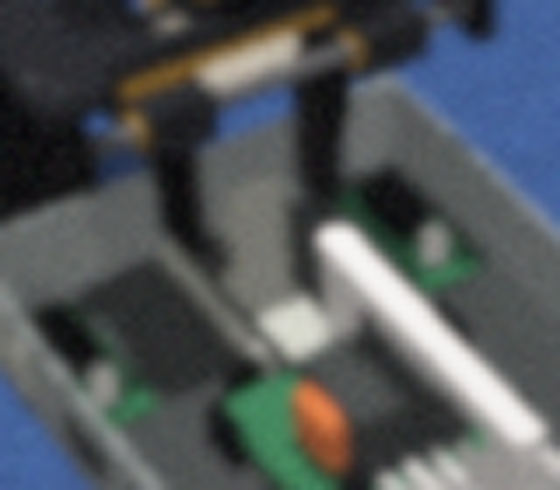

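The fingers, with tips near (205,260) and (315,215), now straddle the tab at (230–295, 185–290). Closing.

Call:
{"method": "apply_moves", "body": {
  "moves": [
    [[0, 0, 0.003], 0],
    [[0, 0, 0], 0],
    [[0, 0, 0], 0],
    [[0, 0, 0], 0],
    [[0, 0, 0], 0]
  ],
  "hand": 0.005
}}

```text
time_s: 7.27
tcp_pos: [0.5623, 0.186, 0.0207]
ee_rot: [[0.071, -0.997, 0.0], [-0.997, -0.071, 0.0], [-0.0, -0.0, -1.0]]
wrist_force: [-0.1, 0.3, -0.4]
gripper_width: 0.279
gripper_force: 0.0
```

Call:
{"method": "apply_moves", "body": {
  "moves": [
    [[0, 0, 0], 0],
    [[0, 0, 0], 0],
    [[0, 0, 0], 0],
    [[0, 0, 0], 0]
  ]
}}

```text
time_s: 7.6
tcp_pos: [0.5632, 0.1863, 0.0209]
ee_rot: [[0.072, -0.997, 0.002], [-0.997, -0.072, 0.001], [-0.001, -0.002, -1.0]]
wrist_force: [3.4, -1.0, -1.8]
gripper_width: 0.247
gripper_force: 30.0
```

Gripped at about 22 mm and 30 N. Now I'll slide the latch back along tool −x.

Call:
{"method": "apply_moves", "body": {
  "moves": [
    [[-0.005, 0, 0], 0],
    [[-0.006, 0, 0], 0],
    [[-0.006, 0, 0], 0],
    [[-0.006, 0, 0], 0],
    [[0, 0, 0], 0]
  ]
}}

```text
time_s: 8.02
tcp_pos: [0.5614, 0.2098, 0.0209]
ee_rot: [[0.072, -0.997, 0.002], [-0.997, -0.072, 0.001], [-0.001, -0.002, -1.0]]
wrist_force: [3.6, 1.0, -0.6]
gripper_width: 0.251
gripper_force: 30.0
```

Call:
{"method": "apply_moves", "body": {
  "moves": [
    [[-0.005, 0, 0], 0],
    [[-0.005, 0, 0], 0],
    [[-0.004, 0, 0], 0],
    [[0, 0, 0], 0],
    [[0, 0, 0], 0]
  ]
}}

```text
time_s: 8.43
tcp_pos: [0.5603, 0.2234, 0.0209]
ee_rot: [[0.072, -0.997, 0.002], [-0.997, -0.072, 0.001], [-0.001, -0.002, -1.0]]
wrist_force: [4.4, 1.4, -2.8]
gripper_width: 0.248
gripper_force: 30.0
```

Call:
{"method": "apply_moves", "body": {
  "moves": [
    [[-0.002, 0, 0], 0],
    [[-0.002, 0, 0], 0],
    [[0, 0, 0], 0],
    [[0, 0, 0], 0],
    [[0, 0, 0], 0]
  ]
}}

```text
time_s: 8.85
tcp_pos: [0.5601, 0.2241, 0.0208]
ee_rot: [[0.071, -0.997, 0.0], [-0.997, -0.071, -0.003], [0.003, 0.0, -1.0]]
wrist_force: [9.0, -8.7, -1.9]
gripper_width: 0.248
gripper_force: 30.0
```

```bash
python3 d.py
```

```text
8.85 [0.5601 0.2241 0.0208] yaw y -175.9258091670488 z [ 0.0002 -0.0032 -1.    ] F [ 8.9763 -8.6825 -1.918 ] w 0.2479139089269847 gf 29.99747335910797 M [-2.2537 -2.5134 -0.0044]
```

Call:
{"method": "apply_moves", "body": {
  "moves": [
    [[-0.002, 0, 0], 0],
    [[-0.001, 0, 0], 0],
    [[0, 0, 0], 0],
    [[0, 0, 0], 0]
  ]
}}

```text
time_s: 9.18
tcp_pos: [0.56, 0.2242, 0.0207]
ee_rot: [[0.071, -0.997, -0.001], [-0.997, -0.071, -0.007], [0.007, 0.002, -1.0]]
wrist_force: [11.3, -15.7, -1.7]
gripper_width: 0.246
gripper_force: 30.0
```

```bash
python3 - <<'E'
from d import *
st()
S=imaging.capture('side')
cv2.imwrite('pics/p6.png',cv2.resize(S['frame'][145:225,210:300],None,fx=6,fy=6,interpolation=2))
E
```

```text
9.1833 [0.56   0.2242 0.0207] yaw y -175.9401559286242 z [-0.0013 -0.0073 -1.    ] F [ 11.2775 -15.7288  -1.6789] w 0.2460849810717478 gf 30.00234603881836 M [-4.5457 -3.5437  0.0959]
```

View pics/p6.png

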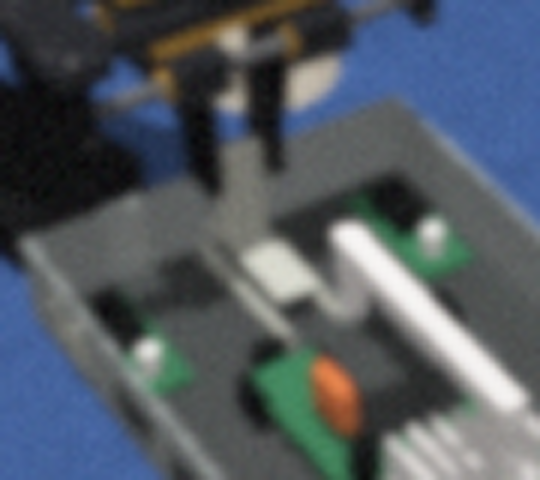

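The tongue at (280,270) is clear of the board and the latch is hard against its stop. I'll relieve the push, release and rise.

Call:
{"method": "apply_moves", "body": {
  "moves": [
    [[0.002, 0, 0], 0],
    [[0.002, 0, 0], 0],
    [[0, 0, 0], 0]
  ]
}}

```text
time_s: 9.48
tcp_pos: [0.5602, 0.224, 0.0208]
ee_rot: [[0.07, -0.998, 0.001], [-0.998, -0.07, -0.001], [0.001, -0.001, -1.0]]
wrist_force: [7.2, -5.3, -2.0]
gripper_width: 0.25
gripper_force: 30.0
```

Call:
{"method": "apply_moves", "body": {
  "moves": [
    [[0, 0, 0], 0],
    [[0, 0, 0], 0],
    [[0, 0, 0], 0],
    [[0, 0, 0], 0],
    [[0, 0, 0], 0]
  ],
  "hand": 0.05
}}

```text
time_s: 9.9
tcp_pos: [0.5587, 0.2259, 0.0205]
ee_rot: [[0.072, -0.997, -0.001], [-0.997, -0.072, -0.0], [0.0, 0.001, -1.0]]
wrist_force: [0.5, -0.1, -0.4]
gripper_width: 0.527
gripper_force: 0.0
```

Call:
{"method": "apply_moves", "body": {
  "moves": [
    [[0, 0, -0.005], 0],
    [[0, 0, -0.015], 0],
    [[0, 0, -0.03], 0],
    [[0, 0, -0.03], 0],
    [[0, 0, -0.02], 0]
  ]
}}

```text
time_s: 10.32
tcp_pos: [0.5603, 0.2265, 0.124]
ee_rot: [[0.072, -0.997, 0.003], [-0.997, -0.072, 0.001], [-0.001, -0.003, -1.0]]
wrist_force: [1.2, -0.5, -0.3]
gripper_width: 0.575
gripper_force: 0.0
```

Call:
{"method": "apply_moves", "body": {
  "moves": [
    [[0.03, 0, 0], 0],
    [[0.035, 0, 0], 0],
    [[0.035, 0, 0], 0],
    [[0.03, 0, 0], 0],
    [[0.015, 0, 0], 0]
  ]
}}

```text
time_s: 10.73
tcp_pos: [0.5691, 0.0785, 0.1212]
ee_rot: [[0.069, -0.998, -0.001], [-0.998, -0.069, -0.0], [0.0, 0.001, -1.0]]
wrist_force: [0.4, 0.2, -0.5]
gripper_width: 0.576
gripper_force: 0.0
```

Call:
{"method": "apply_moves", "body": {
  "moves": [
    [[0, 0, 0], 0],
    [[0, 0, 0], 0],
    [[0, 0, 0], 0],
    [[0, 0, 0], 0]
  ]
}}

```text
time_s: 11.07
tcp_pos: [0.5698, 0.0823, 0.1208]
ee_rot: [[0.073, -0.997, 0.0], [-0.997, -0.073, 0.0], [-0.0, -0.0, -1.0]]
wrist_force: [-1.2, -0.3, 0.8]
gripper_width: 0.574
gripper_force: 0.0
```

```bash
python3 - <<'E'
from d import *
st([.571,.0793,.085])
S=imaging.capture('side');T=imaging.capture('top')
for n in('latch_tab','balance','module'):
    for P in(S,T): print(n,[(px(0,d['at']).round(1),round(d['confidence'],2)) for d in models.place_of(P,n)])
cv2.imwrite('pics/S7.png',S['frame']);cv2.imwrite('pics/T7.png',T['frame'])
# expected
c=np.array([.5698,.0922]);a=.0705
g=lambda x,y,z:(c[0]+np.cos(a)*x-np.sin(a)*y,c[1]+np.sin(a)*x+np.cos(a)*y,z)
print('tab exp latch0/.04',proj(S,[g(0,.094,.06),g(0,.134,.06),g(0,-.013,.085)]),proj(T,[g(0,.094,.06),g(0,.134,.06),g(0,-.013,.085)]))
E
```

```text
11.0667 [0.5698 0.0823 0.1208] yaw y -175.8339371188046 z [ 0.0002  0.0002 -1.    ] F [-1.2394 -0.2892  0.7864] w 0.5735641098885333 gf 0.0 M [ 0.0736 -0.045   0.0015]
shift to target (grasp pt): [ 0.0031 -0.001   0.0545]
latch_tab [(array([247.3, 177.2]), 0.55)]
latch_tab []
balance [(array([219.2, 301.9]), 0.98), (array([352.3, 167.4]), 0.74), (array([276.3, 193.1]), 0.68), (array([420.7, 253.3]), 0.68)]
balance [(array([272. , 128.5]), 0.86), (array([258.2, 302.2]), 0.78), (array([357.5, 296.4]), 0.61), (array([386.4, 136.5]), 0.59)]
module [(array([412.2, 265.8]), 0.86), (array([225. , 314.3]), 0.77), (array([176.8, 238.3]), 0.65), (array([347.7, 186.1]), 0.55)]
module [(array([342.9, 289.2]), 0.91), (array([253.2, 300.2]), 0.89), (array([373.6, 139.8]), 0.88), (array([283.6, 209.9]), 0.79), (array([267.2, 130.4]), 0.57), (array([178.5, 191.9]), 0.2)]
tab exp latch0/.04 [[256.1458 179.9019]
 [248.8893 172.1653]
 [277.1794 195.0574]] [[236.9944 214.8083]
 [222.4465 216.1943]
 [275.8145 210.706 ]]
```

```bash
cat > tip.py <<'E'
from d import *
# lowest newly-dark pixel per column near the tool, side view; and z it means if below the TCP line x,y
def tip(name='side',ref='pics/side0.png'):
    S=imaging.capture(name);p=np.array(r.sense()['tcp_pos']);R=np.array(r.sense()['ee_rot'])
    f=cv2.GaussianBlur(S['frame'],(3,3),0).max(2).astype(int);g=cv2.GaussianBlur(cv2.imread(ref),(3,3),0).max(2).astype(int)
    m=(f<48)
    q=proj(S,[p])[0];w=r.sense()['gripper_width']*.087
    n,lab=cv2.connectedComponents(m[:,:].astype(np.uint8))[:2]
    print('tcp px',q, 'z->row',[(k,proj(S,[p+[0,0,k]])[0].round(1)) for k in(.02,.03,.04)])
    print('tip sides px',[proj(S,[p+R[:,1]*s*(w/2+.006)+[0,0,.03]])[0].round(1) for s in(-1,1)])
    c0,r0=int(q[0]),int(q[1])
    for y in range(r0-28,r0+6): print(y,' '.join(f'{v:3d}' for v in f[y,c0-16:c0+17]))
    print('cols',c0-16,c0+16)
tip()
E
python3 tip.py
```

```text
tcp px [276.1093 183.5544] z->row [(0.02, array([275.9, 177.1])), (0.03, array([275.8, 173.7])), (0.04, array([275.8, 170.4]))]
tip sides px [array([286.9, 169.3]), array([264.5, 178.3])]
155 106  71  47  40  38  35  33  32  32  33  40  62  96 129 149 157 159 159 160 160 157 145 117  78  44  27  22  22  20  23  40  75 115
156 119  80  48  35  35  33  32  32  33  34  42  66 101 135 154 161 161 160 159 159 157 145 118  78  44  28  23  21  21  26  47  83 122
157 111  78  47  33  33  33  34  34  36  40  51  74 108 139 157 163 163 161 160 159 157 144 116  76  44  28  23  21  22  30  54  92 128
158  96  70  45  32  31  33  36  39  47  59  75  98 124 147 160 163 163 162 161 160 156 142 112  73  41  27  24  23  24  34  62 101 135
159  84  60  40  31  30  32  37  49  69  90 109 128 144 155 161 162 162 162 161 159 156 141 109  70  40  27  24  24  26  38  70 110 140
160  73  50  35  30  30  30  37  60  91 119 137 149 156 159 159 159 160 160 160 159 155 140 109  69  39  27  24  24  26  41  75 116 143
161  61  39  29  27  25  26  37  66 105 135 150 155 155 153 150 149 151 155 159 160 156 141 108 
[... 3024 characters left out ...]
 99 100
184  75  79  81  85  98 119 141 153 157 153 142 129 119 113 110 104  97  95 107 133 165 189 191 173 148 125 110 102  98  97  98  99  99
185  66  69  73  80  94 118 141 154 159 158 153 140 127 117 114 115 117 120 126 139 157 171 172 160 145 130 119 109 101  98  98  99  99
186  61  60  62  69  85 110 135 151 158 159 157 151 139 127 119 117 121 128 133 140 149 158 159 151 142 133 124 115 105  98  97  98  98
187  65  57  55  58  73 100 129 147 155 158 159 158 151 140 128 119 118 125 131 137 144 149 149 145 138 131 124 115 105  96  93  94  95
188  79  64  54  52  63  90 122 144 153 156 159 160 158 152 139 127 119 119 125 132 138 140 139 136 130 122 114 106  97  91  89  89  91
cols 260 292
```

The fingertips are at px (265,177) and (286,168), which matches tips 30–33 mm above the reported TCP with no sideways error. For the bar (mid z 0.085) I therefore want a reported TCP z of about 0.036.

Call:
{"method": "apply_moves", "body": {
  "moves": [
    [[0.003, -0.001, 0.015], 0],
    [[0, 0, 0.015], 0],
    [[0, 0, 0.015], 0],
    [[0, 0, 0.01], 0],
    [[0, 0, 0], 0]
  ]
}}

```text
time_s: 11.93
tcp_pos: [0.5693, 0.0777, 0.0633]
ee_rot: [[0.071, -0.997, -0.005], [-0.997, -0.071, -0.001], [0.001, 0.005, -1.0]]
wrist_force: [-0.2, 0.2, -0.2]
gripper_width: 0.573
gripper_force: 0.0
```

Call:
{"method": "apply_moves", "body": {
  "moves": [
    [[0, 0, 0.006], 0],
    [[0, 0, 0.006], 0],
    [[0, 0, 0.006], 0],
    [[0, 0, 0], 0],
    [[0, 0, 0], 0]
  ]
}}

```text
time_s: 12.35
tcp_pos: [0.5709, 0.0783, 0.0475]
ee_rot: [[0.071, -0.997, -0.0], [-0.997, -0.071, -0.0], [0.0, 0.0, -1.0]]
wrist_force: [0.1, -0.5, 0.3]
gripper_width: 0.571
gripper_force: 0.0
```

Call:
{"method": "apply_moves", "body": {
  "moves": [
    [[0, 0, 0.005], 0],
    [[0, 0, 0.004], 0],
    [[0, 0, 0.003], 0],
    [[0, 0, 0], 0],
    [[0, 0, 0], 0]
  ]
}}

```text
time_s: 12.77
tcp_pos: [0.5708, 0.0783, 0.0354]
ee_rot: [[0.071, -0.997, -0.0], [-0.997, -0.071, -0.0], [0.0, 0.001, -1.0]]
wrist_force: [0.4, 0.6, -0.8]
gripper_width: 0.572
gripper_force: 0.0
```

```bash
python3 d.py .571 .0793 .055; python3 tip.py|sed -n '1,2p'
```

```text
12.7667 [0.5708 0.0783 0.0354] yaw y -175.90678858317852 z [-0.0005 -0.0003 -1.    ] F [ 0.3703  0.6007 -0.797 ] w 0.5721606905022012 gf 0.0 M [ 0.0574 -0.0547  0.0299]
shift to target (grasp pt): [-0.001  -0.0002 -0.0009]
tcp px [277.8232 209.7495] z->row [(0.02, array([277.7, 204. ])), (0.03, array([277.6, 201.1])), (0.04, array([277.5, 198.1]))]
tip sides px [array([288. , 196.5]), array([267. , 205.7])]
```

Well placed, with no contact. Closing on the bar.

Call:
{"method": "apply_moves", "body": {
  "moves": [
    [[-0.001, 0, 0], 0],
    [[0, 0, 0], 0],
    [[0, 0, 0], 0],
    [[0, 0, 0], 0],
    [[0, 0, 0], 0]
  ],
  "hand": 0
}}

```text
time_s: 13.23
tcp_pos: [0.5709, 0.0794, 0.0358]
ee_rot: [[0.071, -0.997, 0.0], [-0.997, -0.071, 0.0], [-0.0, -0.0, -1.0]]
wrist_force: [-0.4, -0.0, 0.6]
gripper_width: 0.282
gripper_force: 0.0
```

Call:
{"method": "apply_moves", "body": {
  "moves": [
    [[0, 0, 0], 0],
    [[0, 0, 0], 0],
    [[0, 0, 0], 0],
    [[0, 0, 0], 0],
    [[0, 0, 0], 0]
  ]
}}

```text
time_s: 13.65
tcp_pos: [0.5705, 0.0792, 0.0356]
ee_rot: [[0.071, -0.997, -0.001], [-0.997, -0.071, -0.0], [0.0, 0.001, -1.0]]
wrist_force: [-1.5, 0.3, 0.6]
gripper_width: 0.133
gripper_force: 30.0
```

```bash
python3 d.py
```

```text
13.65 [0.5705 0.0792 0.0356] yaw y -175.91491401672366 z [-0.0008 -0.0002 -1.    ] F [-1.5082  0.2955  0.6121] w 0.13284640791203375 gf 30.001777801662683 M [0.1513 0.3523 0.0025]
```

Gripped at 11.6 mm and 30 N. I'll lift 8 mm first and check.

Call:
{"method": "apply_moves", "body": {
  "moves": [
    [[0, 0, -0.002], 0],
    [[0, 0, -0.003], 0],
    [[0, 0, -0.003], 0],
    [[0, 0, 0], 0],
    [[0, 0, 0], 0]
  ]
}}

```text
time_s: 14.07
tcp_pos: [0.5708, 0.0793, 0.0435]
ee_rot: [[0.071, -0.997, -0.0], [-0.997, -0.071, 0.0], [-0.0, 0.0, -1.0]]
wrist_force: [-0.2, -0.2, -5.1]
gripper_width: 0.134
gripper_force: 30.0
```

```bash
python3 d.py
```

```text
14.0667 [0.5708 0.0793 0.0435] yaw y -175.92037765158847 z [-0.0002  0.0001 -1.    ] F [-0.1776 -0.1516 -5.1262] w 0.13404710818870152 gf 29.996369099244475 M [ 0.0555 -0.1    -0.0711]
```

The weight is 5.1 N (about 0.52 kg) and the moment is near zero, so it is free and balanced. Lifting the rest.

Call:
{"method": "apply_moves", "body": {
  "moves": [
    [[0, 0, -0.004], 0],
    [[0, 0, -0.006], 0],
    [[0, 0, -0.007], 0],
    [[0, 0, -0.007], 0],
    [[0, 0, -0.007], 0]
  ]
}}

```text
time_s: 14.48
tcp_pos: [0.5712, 0.0794, 0.0758]
ee_rot: [[0.071, -0.997, 0.001], [-0.997, -0.071, 0.0], [-0.0, -0.001, -1.0]]
wrist_force: [0.3, 0.3, -5.1]
gripper_width: 0.134
gripper_force: 30.0
```

Call:
{"method": "apply_moves", "body": {
  "moves": [
    [[0, 0, -0.007], 0],
    [[0, 0, -0.007], 0],
    [[0, 0, -0.007], 0],
    [[0, 0, -0.007], 0],
    [[0, 0, -0.007], 0]
  ]
}}

```text
time_s: 14.9
tcp_pos: [0.5708, 0.0793, 0.1104]
ee_rot: [[0.071, -0.997, 0.0], [-0.997, -0.071, 0.0], [-0.0, -0.0, -1.0]]
wrist_force: [1.0, 0.4, -5.7]
gripper_width: 0.131
gripper_force: 30.0
```

Call:
{"method": "apply_moves", "body": {
  "moves": [
    [[0, 0, -0.007], 0],
    [[0, 0, -0.007], 0],
    [[0, 0, -0.006], 0],
    [[0, 0, -0.004], 0],
    [[0, 0, -0.002], 0]
  ]
}}

```text
time_s: 15.32
tcp_pos: [0.5712, 0.0794, 0.1365]
ee_rot: [[0.071, -0.997, 0.001], [-0.997, -0.071, 0.0], [-0.0, -0.001, -1.0]]
wrist_force: [0.1, 1.1, -5.9]
gripper_width: 0.131
gripper_force: 30.0
```

Call:
{"method": "apply_moves", "body": {
  "moves": [
    [[0, 0, 0], 0],
    [[0, 0, 0], 0],
    [[0, 0, 0], 0],
    [[0, 0, 0], 0],
    [[0, 0, 0], 0]
  ]
}}

```text
time_s: 15.73
tcp_pos: [0.5707, 0.0792, 0.1353]
ee_rot: [[0.071, -0.997, -0.001], [-0.997, -0.071, -0.0], [0.0, 0.001, -1.0]]
wrist_force: [-1.1, -0.1, -5.3]
gripper_width: 0.134
gripper_force: 30.0
```

```bash
python3 - <<'E'
from d import *
st()
S=imaging.capture('side');T=imaging.capture('top')
c=np.array([.5698,.0922]);a=.0705
g=lambda x,y,z:(c[0]+np.cos(a)*x-np.sin(a)*y,c[1]+np.sin(a)*x+np.cos(a)*y,z)
for n,P,ref in(('side',S,'side0'),('top',T,'top0')):
    for t in('module','meter','mug','tray','latch_tab'): print(n,t,[(px(0,d['at']).round(1),round(d['confidence'],2)) for d in models.place_of(P,t)])
print('expect module lifted',proj(S,[g(0,-.03,.112)]),proj(T,[g(0,-.03,.112)]))
# levelness: bar top ends / board near corners: green board mask in side view
hsv=cv2.cvtColor(S['frame'],cv2.COLOR_BGR2HSV);m=cv2.inRange(hsv,(50,70,40),(80,255,200));m[:,:225]=0;m[:,370:]=0
n,l,s,_=cv2.connectedComponentsWithStats(m)
for i in range(1,n):
    if s[i,4]>60:
        h=cv2.convexHull(np.argwhere(l==i)[:,::-1].astype(np.int32))[:,0];print('green',s[i],'L',h[h[:,0].argmin()],'R',h[h[:,0].argmax()],'B',h[h[:,1].argmax()])
print('exp board corners',[(k,proj(S,[g(*k,.114)])[0].round(1)) for k in((-.045,.05),(-.045,-.11),(.045,-.11))])
E
```

```text
15.7333 [0.5707 0.0792 0.1353] yaw y -175.90996467330416 z [-0.0007 -0.0003 -1.    ] F [-1.0614 -0.081  -5.3277] w 0.13442024642256606 gf 29.996356889605522 M [ 0.0478 -0.0549 -0.0374]
side module [(array([280.1, 190.6]), 0.95), (array([178.4, 236.5]), 0.9), (array([410.8, 265.4]), 0.77), (array([225.4, 312.8]), 0.71), (array([344.5, 184.5]), 0.57)]
side meter [(array([331.5, 291.2]), 0.6)]
side mug [(array([252.3, 158.7]), 0.71)]
side tray [(array([213.4, 179.7]), 0.8)]
side latch_tab [(array([246.5, 174.5]), 0.61)]
top module [(array([251.1, 296.4]), 0.86), (array([264.4, 130. ]), 0.8), (array([373.4, 138.2]), 0.77), (array([344.2, 285.9]), 0.74), (array([283.9, 212. ]), 0.63)]
top meter [(array([365.6, 213.2]), 0.7)]
top mug [(array([179.1, 193.1]), 0.81)]
top tray []
top latch_tab []
expect module lifted [[280.7398 190.5316]] [[282.2451 209.6353]]
green [249 175  66  43 677] L [249 179] R [314 202] B [283 217]
green [309 259  29  19 363] L [309 266] R [337 271] B [318 277]
exp board corners [((-0.045, 0.05), array([248. , 178.7])), ((-0.045, -0.11), array([282.9, 216.9])), ((0.045, -0.11), array([315.8, 201.9]))]
```

The board corners match a level board lifted 100 mm to within about 1 px, the latch is back and the bystanders are in place. Handing in.

```bash
python3 -c "from station import r; print(r.finish_job())"
```

```text
the job is handed in; nothing more can be done
None
```

The latch is back against its stop, the module is held level about 10 cm above its seat, the meter, mug and tray showed no sign of being moved, and the job is handed in.

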